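# Bring the syringe pump's pusher up to the plunger and drop the catch

### The job

A loaded syringe lies clamped in the syringe pump. With a fingertip, roll the knurled wheel in the top of the pump so that the pusher block closes the gap to the syringe's plunger, until the back of the plunger head stands over the black gauge line on the pusher's ledge, without pushing the plunger in; then press the raised steel catch fully down with a fingertip, so that its fork drops in front of the plunger head. Lift nothing, leave the syringe lying in its cradle and the vessels round the pump standing where they are, and end clear of everything.

Things in the scene. Friction and masses are not known exactly. Their poses are not given: they have to be found in the camera images.
- pump: low white syringe pump, 110 x 250 mm, fixed to the bench. Origin: centre of its underside. x points from the keypad front to the back (away from the robot, give or take the yaw), y along the syringe from the drive end to the tip (to the robot's left), z up. Syringe axis at x = -32, z = 72 mm. Drive housing top: z = 78 mm; the clamp over the barrel, the tallest fixed part, 94 mm
- wheel_top (a point): highest point of the knurled dark steel wheel (48 mm diameter, 16 mm wide, axis along the pump's y) that stands 10 mm out of a slot in the drive housing's top; 88 mm above the bench. Fixed to the pump, with the pump's axes; it does not turn with the wheel. The wheel turns under light friction (about 3 N at the rim) and stays where it is left
- adjuster (a joint): turn of the knurled wheel in rad. It grows when the wheel's top is rolled along the pump's +x (away from the robot); the pusher then moves 5 mm per rad towards the syringe, about 0.21 mm for each mm rolled at the rim. Rolling back draws the pusher back
- pusher (a joint): travel of the dark grey pusher block along the pump's +y towards the plunger in m; 0 at the start, at most 0.036. Only the wheel drives it
- gauge_line (a point): point on the syringe's axis, 14 mm straight above the black gauge line. The line runs across the white ledge at the foot of the pusher's face, 3 mm in front of the face, and shows on both sides of the plunger head. The point moves with the pusher and has the pump's axes
- plunger_end (a point): centre of the flat back of the white plunger head (disc, 22 mm diameter, 3 mm thick) at the drive end of the syringe, on its axis, 72 mm above the bench. At the start it is 8 to 20 mm beyond the gauge line along the pump's +y, differently each time. The plunger slides in under 1.5 N, so the pusher's face must not shove it
- catch (a joint): angle of the steel fork-shaped catch (26 mm wide) hinged across the pusher's top 24 mm behind its face, 93.5 mm above the bench. 0 = fully down, flat on the pusher, prongs in front of the plunger head, top 95 mm above the bench; 0.45 to 0.68 rad at the start, free end raised towards the syringe. Stays where left; a press of 2 N straight down, some 5 mm behind the pusher's face, shuts it
- catch_end (a point): middle of the catch's free end, on its upper side, 35.5 mm from the hinge line. It moves with the pusher and the catch
- syringe: the clear syringe barrel, 21 mm diameter, with 30 mm finger flange, lying loose in the pump's cradle under the clamp. Origin on its axis at the back of the finger flange, 72 mm above the bench; y along its length to the tip
- vial_green: glass vial with white ribbed cap, 45 mm diameter, 79 mm high, standing in front of the pump. Origin: centre of its underside
- sample_pot_0: white sample pot with screw lid, 49 mm diameter, 59 mm high, standing in front of the pump. Origin: centre of its underside
- beaker_pan: empty plastic beaker, 71 x 65 mm, 68 mm high, standing behind the pump. Origin: centre of its underside
Not all that is in view belongs to the job. Of the things that look like the syringe, the larger one is meant. Leave any orange look-alike of the beaker_pan alone.

How it is judged:
By the outcome, as a careful person would: the job done as asked, in the order asked, and still so for the second after the job is handed in, with the robot touching nothing.
It also fails if it takes over 58 s, if anything falls off the work surface, if the arm or the gripper's body presses on something with over 40 N, if the wrist force passes 120 N, or if a joint passes its speed limit or range.

### The arm

A 6-joint arm with a two-finger parallel gripper is mounted at the origin on a cart in front of the work surface, level with it; the furniture and walls round the work are solid. World frame = base frame: x ahead of the robot, y to its left, z up, the work surface at z = 0. Lengths are in m, angles in rad, forces in N, time in s.
With the tool pointing down it reaches from about 0.325 to 0.775 m from the base axis. Payload 5.5 kg.
Tool frame: the origin (TCP) lies on the centre line of the jaws, within the pads' length; the fingertips stand r.tips_ahead ahead of it and the grasp point (between the pads) lies 3 mm ahead of it (r.tips_ahead is the distance from the TCP to the fingertips, in m); z points along the fingers, y is the line along which they close (so a half turn about z gives the same grasp; the last joint's range is limited). The gripper opens to 88 mm and grips with 3 to 60 N. Pads are 20 mm wide; open, the fingers measure 115 mm over their backs; the gripper's body (75 mm by 178 mm) begins 61 mm behind the grasp point.
Start: joints at [-1.229, 0.091, 1.231, -0, 1.82, -0.057], TCP at [0.233, -0.553, 0.245] pointing down, gripper open.
Joint ranges: [-2.87, 2.87], [-0.86, 2.18], [0.17, 2.46], [-1.51, 4.65], [0.06, 2.69], [-2.65, 2.65]. Speed limits (rad/s): [2.57, 2.57, 3.01, 3.14, 3.14, 3.14].

### API

Orientations are given as a rotation vector (axis times angle).
In Python, from workcell import readout, viewer, job, finder, r gives the robot as it stands.
- The arm moves only by the shell command python3 -m handwheel 'ROWS' [FORCE]. ROWS is JSON, a list of rows, each an object of numbers: "x", "y", "z": the shift along the tool's x, y, z in cm; "roll": the turn about the tool's z in rad; "claw": the finger opening in cm, from 0 to 8.78. A call has 1 to 12 rows; each row shifts and turns the commanded pose from where the row before left it, along the tool's axes as they then stand; what a row does not reach is not made up. A row lasts 1/12 s, in which the tool goes at most 41.7 mm and 7.16 degrees, less where a joint would pass 70% of its speed; a pose out of reach is approached as far as the arm can. A call with a gripper value outside its range is refused whole. The fingers move at their own pace and stop on an object; FORCE is the grip in N (left out, the last holds). Time passes only in rows, so rows that do not move let the fingers close. It gives the time, the measured TCP pose, the force and the opening at its end, in the units of the state.
- readout.sense(): the state, without advancing time (a new reading comes with each control period).
- viewer.grab_frame(name): name is "scene" or "top"; returns a dict with "img" (480x640x3 uint8, red, green, blue), "fx", "fy", "cx", "cy" (pixels), "rvec" (rotation vector, rad) and "tvec" (3), from world to camera coordinates, as OpenCV has them. Camera axes: x right, y down, z forward; pixel columns grow to the right and rows downward; lengths in m; the calibration is good to about 2 mm. A picture is of the moment at which its call begins. There is no depth.
- job.job_done(): hands the job in, once; it reports no verdict.
Trained networks look in a picture, given as the dict that the camera call returned (one of the last four; its "shot" number tells which), for a name from the list of things; names that differ only in an ending like _2 or _b are one class to them, and where a whole thing is asked for, a point or a joint stands for the part that bears it (a point fixed in the world has none). Each returns a list of dicts, best first, with "confidence" (0 to 1); they miss things now and then, are a little off and sometimes report something else, mostly with a low value. They report only what shows in the picture. A call takes as long as a camera call. They do not tell look-alikes from the thing itself.
- finder.search_frame(thing, picture): "box" ([left, top, width, height] in pixels, round what is visible of it).
- finder.tip_of(thing, picture): "pixel" ([row, column] in pixels: a listed point, or the origin of a listed thing).
The state is a dict: "t": time; "joint_positions": joint angles; "qvel": joint speeds; "joint_torque": joint torques, N m; "tool_pos": TCP position; "eef_rot": TCP orientation; "force": force on the tool from outside, world axes, zero at the start; "torque": the same for the moment, N m; "gripper_width": opening from 0.0 (shut) to 1.0 (fully open).
Only numpy, scipy, OpenCV 4.12 (cv2) and the standard library are available. Lean on these libraries where they do the work, as an engineer would, in place of code of your own. Each camera call takes 0.05 s, during which the arm holds its last target. There are 200 camera calls.

## Working session

There is one attempt and no reset: what is moved stays moved. The work goes in short steps, Python scripts to look and compute and a shell command to move; the robot and the scene stay as the last step left them, time stands still between calls to the robot, and variables do not carry over. Pictures are saved under pics/ and viewed, on a budget of 10 in all, crops included, one or two more only if the job needs it, and the job is handed in when it is done.

```bash
ls; mkdir -p pics; cat > h.py <<'E'
import numpy as np, cv2
from workcell import readout, viewer, job, finder, r
def R(f): return cv2.Rodrigues(np.array(f["rvec"],float))[0]
def ray(f,row,col):
    M=R(f); t=np.array(f["tvec"],float)
    d=M.T@np.array([(col-f["cx"])/f["fx"],(row-f["cy"])/f["fy"],1.]); c=-M.T@t
    return c,d
def atz(f,px,z):
    c,d=ray(f,*px); return c+d*(z-c[2])/d[2]
def proj(f,p):
    q=R(f)@np.array(p,float)+np.array(f["tvec"],float).ravel()
    return np.array([f["fy"]*q[1]/q[2]+f["cy"], f["fx"]*q[0]/q[2]+f["cx"]])
def save(f,name,crop=None,s=1):
    im=f["img"][:,:,::-1]
    if crop: a,b,c,d=crop; im=im[a:b,c:d]
    im=cv2.resize(im,None,fx=s,fy=s,interpolation=cv2.INTER_CUBIC); cv2.imwrite("pics/"+name,im)
E
python3 - <<'E'
from h import *
s=readout.sense(); print({k:np.round(v,3).tolist() for k,v in s.items()}); print(r.tips_ahead)
Z={'pump':0,'wheel_top':.088,'gauge_line':.072,'plunger_end':.072,'syringe':.072,'catch_end':.105,'vial_green':0,'sample_pot_0':0,'beaker_pan':0}
for n in("scene","top"):
    f=viewer.grab_frame(n); save(f,n+"0.png"); print(n,f["fx"],np.round(ray(f,240,320)[0],3))
    for k,z in Z.items():
        for q in finder.tip_of(k,f)[:3]: print(k,np.round(q["pixel"],1),round(q["confidence"],2),np.round(atz(f,q["pixel"],z),4))
E
```

```text
pics
{'t': 0.0, 'joint_positions': [-1.229, 0.092, 1.232, -0.0, 1.82, -0.057], 'qvel': [-0.001, 0.002, -0.0, -0.0, -0.002, -0.001], 'joint_torque': [-0.003, -44.646, -40.644, 0.07, 0.029, -0.0], 'tool_pos': [0.233, -0.553, 0.244], 'eef_rot': [-3.078, -0.622, 0.0], 'force': [0.308, 0.589, -0.059], 'torque': [-0.045, -0.001, 0.023], 'gripper_width': 1.003}
0.022
scene 467.36639863469543 [0.008 0.275 1.028]
pump [276.9 300.2] 0.76 [0.5521 0.2331 0.    ]
wheel_top [249.4 343.4] 0.73 [0.5606 0.1259 0.088 ]
gauge_line [273.3 318.6] 0.82 [0.5161 0.1926 0.072 ]
gauge_line [322.2 268. ] 0.47 [0.4155 0.3213 0.072 ]
plunger_end [271.2 315.6] 0.57 [0.5227 0.1986 0.072 ]
plunger_end [310.7 208.3] 0.46 [0.4646 0.4484 0.072 ]
syringe [274.5 298.1] 0.69 [0.521  0.2399 0.072 ]
syringe [294.8 207.7] 0.52 [0.5039 0.4481 0.072 ]
catch_end [272.7 315.1] 0.75 [0.5014 0.2029 0.105 ]
catch_end [257.7 320.1] 0.55 [0.5378 0.1854 0.105 ]
vial_green [320.8 269. ] 0.85 [0.4493 0.3221 0.    ]
sample_pot_0 [318.2 302.1] 0.83 [0.4428 0.2446 0.    ]
beaker_pan [203.  416.9] 0.93 [ 0.7247 -0.1156  0.    ]
beaker_pan [243.6 270.3] 0.73 [0.6614 0.2954 0.    ]
top 588.0391613879029 [0.399 0.188 1.308]
pump [252.4 294.5] 0.93 [0.5452 0.2391 0.    ]
wheel_top [242.2 347.1] 0.75 [0.5593 0.1262 0.088 ]
gauge_line [262.1 316.6] 0.91 [0.5176 0.1891 0.072 ]
plunger_end [294.2 292.1] 0.72 [0.449  0.2388 0.072 ]
plunger_end [260.3 308.2] 0.57 [0.521  0.2069 0.072 ]
plunger_end [268.2 192.6] 0.4 [0.4987 0.4498 0.072 ]
syringe [261.6 289. ] 0.71 [0.5173 0.2473 0.072 ]
syringe [250.7 196.6] 0.7 [0.536  0.4433 0.072 ]
catch_end [258.  312.3] 0.48 [0.5227 0.1981 0.105 ]
vial_green [293.6 253. ] 0.91 [0.4513 0.3284 0.    ]
sample_pot_0 [294.4 290.9] 0.71 [0.4514 0.2444 0.    ]
beaker_pan [178.6 449.6] 0.92 [ 0.7224 -0.1095  0.    ]
beaker_pan [202.9 274. ] 0.74 [0.6568 0.2886 0.    ]
beaker_pan [291.  251.7] 0.35 [0.4569 0.3315 0.    ]
```

```bash
python3 - <<'E'
import cv2
a=cv2.imread("pics/scene0.png")[190:370,160:460]; b=cv2.imread("pics/top0.png")[170:350,150:450]
cv2.imwrite("pics/both.png",cv2.resize(cv2.vconcat([a,b]),None,fx=1.66,fy=1.66,interpolation=cv2.INTER_CUBIC))
E
```

```text
(no output)
```

View pics/both.png

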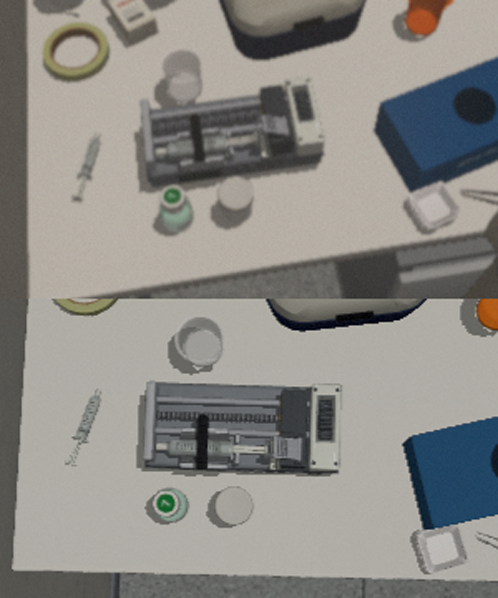

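View pics/scene0.png

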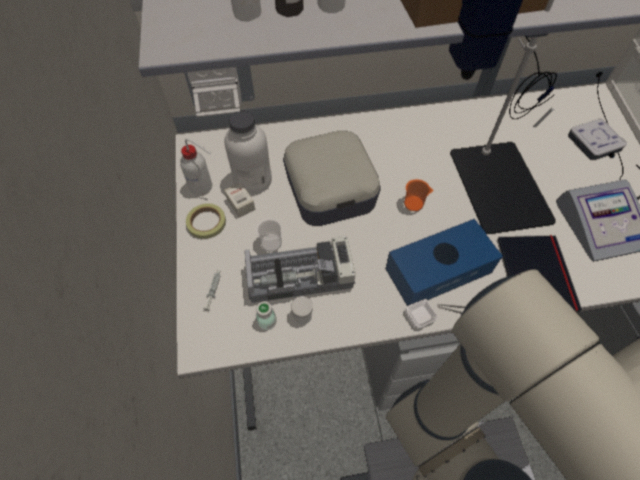

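The larger, clamped syringe in the pump (scene px ~(298,274)) is the one meant. The small loose one at (213,290) and the orange beaker at (417,197) are decoys. The clear beaker is at (270,236). Next I enlarge the pump in both views.

```bash
python3 - <<'E'
import cv2
a=cv2.imread("pics/top0.png")[215:285,230:360]
cv2.imwrite("pics/c1.png",cv2.resize(a,None,fx=6,fy=6,interpolation=cv2.INTER_CUBIC))
E
```

```text
(no output)
```

View pics/c1.png

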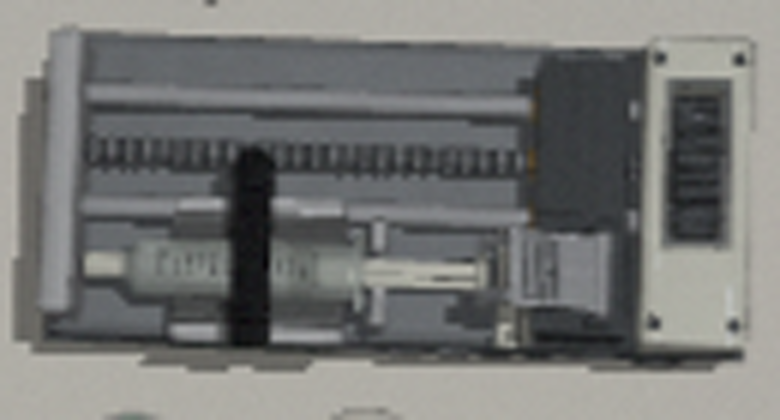

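The top crop shows the white drive housing at the right, with corners (650,40), (753,42), (745,352) and (640,345). The wheel is at (697,162), the plunger head at about (487,275) and the catch at (510–610,230–310). The ledge is below the head at (507,330). Next: the yaw and a repeated measurement of the points.

```bash
cat >> h.py <<'E'
def meas(names,n=3,cams=("top","scene"),ylim=(.1,.27),show=True):
    out={}
    for cam in cams:
        for i in range(n):
            f=viewer.grab_frame(cam)
            for k,z in names.items():
                for q in finder.tip_of(k,f):
                    p=atz(f,q["pixel"],z)
                    if ylim[0]<p[1]<ylim[1] and .48<p[0]<.6: out.setdefault((cam,k),[]).append(p[:2]*1e3); break
    for k,v in out.items():
        if show: print(k,np.round(np.median(v,0),1),len(v),np.round(np.std(v,0),1))
    return out,f
E
python3 - <<'E'
from h import *
f=viewer.grab_frame("top")
P=[atz(f,(215+v/6,230+u/6),.078)[:2] for u,v in((650,40),(753,42),(745,352),(640,345))]
print(np.round(P,4)); 
for a,b in((3,0),(2,1)): d=P[b]-P[a]; print("yaw x-axis deg",np.degrees(np.arctan2(d[1],d[0])),np.linalg.norm(d))
# rail and barrel axes: crop (90,95)-(530,105) z .06 ; y axis
for A,B,z in(((90,95),(530,105),.05),((85,262),(485,275),.072),((95,32),(640,48),.03)):
    a,b=[atz(f,(215+v/6,230+u/6),z)[:2] for u,v in(A,B)]; d=a-b; print("yaw y",np.degrees(np.arctan2(-d[0],d[1])))
print(np.round(atz(f,(215+162/6,230+697/6),.088),4))
meas({'wheel_top':.088,'gauge_line':.072,'plunger_end':.072,'syringe':.072,'pump':0,'catch_end':.108},4)
E
```

```text
[[0.6041 0.145 ]
 [0.6042 0.1086]
 [0.4945 0.1099]
 [0.4961 0.1466]]
yaw x-axis deg -0.8398278942145002 0.10795956387608274
yaw x-axis deg -0.6778609354477975 0.10968473432528515
yaw y 0.0039437403702862845
yaw y -0.553705547684942
yaw y -0.3821455098266637
[0.5597 0.1282 0.088 ]
('top', 'wheel_top') [559.5 127.3] 4 [2.5 1.4]
('top', 'gauge_line') [517.9 185.5] 4 [2.7 3. ]
('top', 'plunger_end') [517.8 199.9] 4 [4. 2.]
('top', 'syringe') [519.7 250.6] 4 [1.8 1.7]
('top', 'pump') [552.1 242.2] 3 [2.1 0.6]
('top', 'catch_end') [521.8 191.9] 4 [1.5 2.4]
('scene', 'wheel_top') [563.  124.2] 4 [2.6 2.7]
('scene', 'gauge_line') [518.3 193.2] 4 [4.4 2.6]
('scene', 'plunger_end') [520.3 206.3] 4 [3.3 1.7]
('scene', 'syringe') [519.1 240. ] 4 [3.1 2.5]
('scene', 'pump') [549.6 236.2] 4 [1.6 4. ]
('scene', 'catch_end') [527.7 188. ] 3 [10.8  8.9]
```

```bash
python3 -m handwheel '[{"roll":-0.1162,"claw":0},{"roll":-0.1162},{"roll":-0.1162},{"roll":-0.1162},{"roll":-0.1162},{"roll":-0.1162},{"roll":-0.1162},{"roll":-0.1162},{"roll":-0.1162},{"roll":-0.1162}]' 20
```

```text
$[0]: bad value
```

```bash
python3 -m handwheel '[{"x":0,"y":0,"z":0,"roll":-0.116,"claw":0}]' 20; python3 -m handwheel --help
```

```text
t: 3.93
tool_pos: [0.233, -0.553, 0.2447]
eef_rot: [3.038, 0.799, 0.0]
force: [0.9, -0.2, -0.5]
gripper_width: 0.957invalid input: not JSON, or not a number
```

```bash
python3 -m handwheel '[{"x":0,"y":0,"z":0,"roll":-0.1163,"claw":0},{"x":0,"y":0,"z":0,"roll":-0.1163,"claw":0},{"x":0,"y":0,"z":0,"roll":-0.1163,"claw":0},{"x":0,"y":0,"z":0,"roll":-0.1163,"claw":0},{"x":0,"y":0,"z":0,"roll":-0.1163,"claw":0},{"x":0,"y":0,"z":0,"roll":-0.1163,"claw":0},{"x":0,"y":0,"z":0,"roll":-0.1163,"claw":0},{"x":0,"y":0,"z":0,"roll":-0.1163,"claw":0},{"x":0,"y":0,"z":0,"roll":-0.1163,"claw":0}]'
python3 -m handwheel '[{"x":3.4,"y":1.58,"z":0,"roll":0,"claw":0},{"x":3.4,"y":1.58,"z":0,"roll":0,"claw":0},{"x":3.4,"y":1.58,"z":0,"roll":0,"claw":0},{"x":3.4,"y":1.58,"z":0,"roll":0,"claw":0},{"x":3.4,"y":1.58,"z":0,"roll":0,"claw":0},{"x":3.4,"y":1.58,"z":0,"roll":0,"claw":0},{"x":3.4,"y":1.58,"z":0,"roll":0,"claw":0},{"x":3.4,"y":1.58,"z":0,"roll":0,"claw":0},{"x":3.4,"y":1.58,"z":0,"roll":0,"claw":0},{"x":3.4,"y":1.58,"z":0,"roll":0,"claw":0}]'
```

```text
t: 4.68
tool_pos: [0.233, -0.5529, 0.2447]
eef_rot: [2.225, 2.217, -0.0]
force: [0.0, 0.9, 0.3]
gripper_width: 0.282
t: 5.52
tool_pos: [0.3945, -0.2127, 0.2449]
eef_rot: [2.231, 2.21, 0.0]
force: [0.0, 0.7, 0.6]
gripper_width: 0.001
```

```bash
python3 -m handwheel '[{"x":3.4,"y":1.51,"z":0,"roll":0,"claw":0},{"x":3.4,"y":1.51,"z":0,"roll":0,"claw":0},{"x":3.4,"y":1.51,"z":0,"roll":0,"claw":0},{"x":3.4,"y":1.51,"z":0,"roll":0,"claw":0},{"x":3.4,"y":1.51,"z":0,"roll":0,"claw":0},{"x":3.4,"y":1.51,"z":0,"roll":0,"claw":0},{"x":3.4,"y":1.51,"z":0,"roll":0,"claw":0},{"x":3.4,"y":1.51,"z":0,"roll":0,"claw":0},{"x":3.4,"y":1.51,"z":0,"roll":0,"claw":0},{"x":3.4,"y":1.51,"z":0,"roll":0,"claw":0}]'
python3 -m handwheel '[{"x":0,"y":0,"z":3,"roll":0,"claw":0},{"x":0,"y":0,"z":3,"roll":0,"claw":0},{"x":0,"y":0,"z":3,"roll":0,"claw":0},{"x":0,"y":0,"z":2.5,"roll":0,"claw":0},{"x":0,"y":0,"z":0.5,"roll":0,"claw":0},{"x":0,"y":0,"z":0,"roll":0,"claw":0}]'
python3 - <<'E'
from h import *
f=viewer.grab_frame("top"); g=viewer.grab_frame("scene")
a=f["img"][200:300,210:370,::-1]; b=g["img"][220:320,250:410,::-1]
cv2.imwrite("pics/c2.png",cv2.resize(cv2.vconcat([a,b]),None,fx=3,fy=3,interpolation=cv2.INTER_CUBIC))
E
```

```text
t: 6.35
tool_pos: [0.5487, 0.1261, 0.2448]
eef_rot: [2.231, 2.211, 0.001]
force: [-0.1, -0.2, 1.4]
gripper_width: 0.006
t: 6.85
tool_pos: [0.5471, 0.124, 0.1224]
eef_rot: [-2.23, -2.209, 0.006]
force: [-0.6, -0.2, 0.4]
gripper_width: 0.005
```

View pics/c2.png

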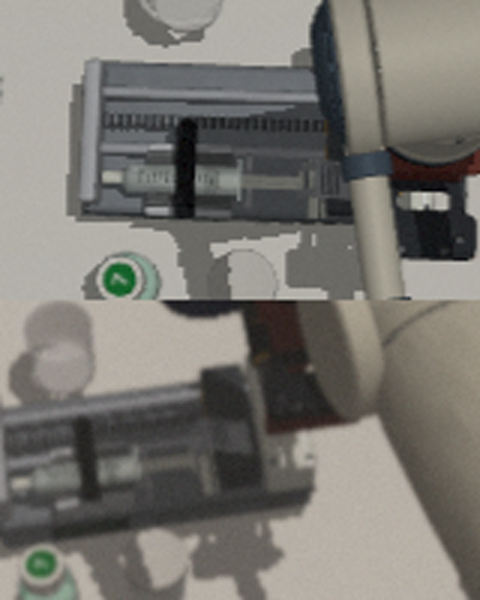

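The top view still shows the head and ledge at crop (318,185), beside the arm. Lowering onto the wheel now.

```bash
python3 -m handwheel '[{"x":0.3,"y":0.2,"z":0.5,"roll":0,"claw":0},{"x":0,"y":0,"z":0.5,"roll":0,"claw":0},{"x":0,"y":0,"z":0.15,"roll":0,"claw":0},{"x":0,"y":0,"z":0,"roll":0,"claw":0}]'
python3 -m handwheel '[{"x":0,"y":0,"z":0.15,"roll":0,"claw":0},{"x":0,"y":0,"z":0,"roll":0,"claw":0}]'
```

```text
t: 7.28
tool_pos: [0.5503, 0.1272, 0.113]
eef_rot: [-2.232, -2.211, 0.0]
force: [0.2, 1.1, 0.4]
gripper_width: 0.005
t: 7.45
tool_pos: [0.5503, 0.1271, 0.1116]
eef_rot: [2.232, 2.211, -0.0]
force: [0.2, -0.1, 0.1]
gripper_width: 0.004
```

```bash
python3 -m handwheel '[{"x":0,"y":0,"z":0.15,"roll":0,"claw":0},{"x":0,"y":0,"z":0,"roll":0,"claw":0}]'
python3 -m handwheel '[{"x":0,"y":0,"z":0.1,"roll":0,"claw":0},{"x":0,"y":0,"z":0,"roll":0,"claw":0}]'
```

```text
t: 7.62
tool_pos: [0.5504, 0.1271, 0.11]
eef_rot: [2.232, 2.211, 0.0]
force: [0.8, 0.0, 0.6]
gripper_width: 0.007
t: 7.78
tool_pos: [0.5505, 0.1272, 0.1097]
eef_rot: [2.232, 2.211, 0.001]
force: [-1.0, 1.1, 2.3]
gripper_width: 0.005
```

```bash
python3 -m handwheel '[{"x":0,"y":0,"z":0.2,"roll":0,"claw":0},{"x":0,"y":0,"z":0,"roll":0,"claw":0}]'
```

```text
t: 7.95
tool_pos: [0.5507, 0.1272, 0.1091]
eef_rot: [2.231, 2.21, 0.003]
force: [-2.7, -1.8, 7.7]
gripper_width: 0.003
```

```bash
python3 -m handwheel '[{"x":0,"y":0,"z":0.15,"roll":0,"claw":0},{"x":0,"y":0.25,"z":0,"roll":0,"claw":0},{"x":0,"y":0.25,"z":0,"roll":0,"claw":0},{"x":0,"y":0.25,"z":0,"roll":0,"claw":0},{"x":0,"y":0.25,"z":0,"roll":0,"claw":0}]'
python3 -m handwheel '[{"x":0,"y":0.25,"z":0,"roll":0,"claw":0},{"x":0,"y":0.25,"z":0,"roll":0,"claw":0},{"x":0,"y":0.25,"z":0,"roll":0,"claw":0},{"x":0,"y":0.25,"z":0,"roll":0,"claw":0},{"x":0,"y":0,"z":0,"roll":0,"claw":0}]'
python3 - <<'E'
from h import *
f=viewer.grab_frame("top")
import os
o=cv2.imread("pics/top0.png")
a=o[240:290,270:350]; b=f["img"][240:290,270:350,::-1]
cv2.imwrite("pics/c3.png",cv2.resize(cv2.vconcat([a,b]),None,fx=6,fy=6,interpolation=cv2.INTER_CUBIC))
E
```

```text
t: 8.37
tool_pos: [0.5619, 0.1272, 0.11]
eef_rot: [2.229, 2.208, 0.007]
force: [-1.4, -1.4, 14.5]
gripper_width: 0.006
t: 8.78
tool_pos: [0.5723, 0.1271, 0.1089]
eef_rot: [2.229, 2.208, 0.008]
force: [1.4, -0.1, 10.6]
gripper_width: 0.006
```

View pics/c3.png

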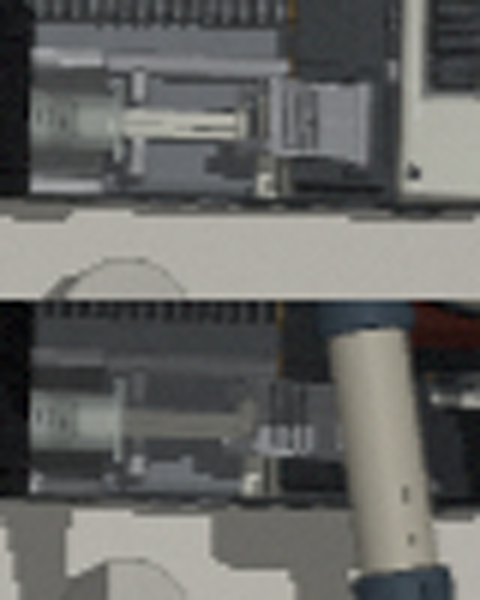

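The first stroke moved the pusher about 4.7 mm: the ledge's left edge went from 257 to 243 in the crop (6 px = 1 image px = 2.1 mm), and 4.5 was expected. Second stroke.

```bash
python3 -m handwheel '[{"x":0,"y":0,"z":-1.0,"roll":0,"claw":0},{"x":0,"y":-1.1,"z":0,"roll":0,"claw":0},{"x":0,"y":-1.1,"z":0,"roll":0,"claw":0},{"x":0,"y":0,"z":0,"roll":0,"claw":0},{"x":0,"y":0,"z":0.5,"roll":0,"claw":0},{"x":0,"y":0,"z":0.25,"roll":0,"claw":0},{"x":0,"y":0,"z":0.25,"roll":0,"claw":0},{"x":0,"y":0,"z":0,"roll":0,"claw":0}]'
python3 -m handwheel '[{"x":0,"y":0.25,"z":0,"roll":0,"claw":0},{"x":0,"y":0.25,"z":0,"roll":0,"claw":0},{"x":0,"y":0.25,"z":0,"roll":0,"claw":0},{"x":0,"y":0.25,"z":0,"roll":0,"claw":0},{"x":0,"y":0.25,"z":0,"roll":0,"claw":0},{"x":0,"y":0.25,"z":0,"roll":0,"claw":0},{"x":0,"y":0.25,"z":0,"roll":0,"claw":0},{"x":0,"y":0.25,"z":0,"roll":0,"claw":0},{"x":0,"y":0,"z":0,"roll":0,"claw":0}]'
```

```text
t: 9.5
tool_pos: [0.5495, 0.1273, 0.1085]
eef_rot: [2.23, 2.21, 0.005]
force: [-3.7, -0.8, 14.1]
gripper_width: 0.006
t: 10.25
tool_pos: [0.571, 0.1272, 0.1092]
eef_rot: [2.229, 2.208, 0.009]
force: [1.8, 0.2, 13.6]
gripper_width: 0.005
```

```bash
python3 -m handwheel '[{"x":0,"y":0,"z":-3,"roll":0,"claw":0},{"x":0,"y":0,"z":-4,"roll":0,"claw":0},{"x":-4,"y":0,"z":0,"roll":0,"claw":0},{"x":-4,"y":0,"z":0,"roll":0,"claw":0},{"x":-4,"y":0,"z":0,"roll":0,"claw":0},{"x":-4,"y":0,"z":0,"roll":0,"claw":0},{"x":-4,"y":0,"z":0,"roll":0,"claw":0},{"x":-4,"y":0,"z":0,"roll":0,"claw":0},{"x":-4,"y":0,"z":0,"roll":0,"claw":0}]'
cat > m.py <<'E'
from h import *
import sys
F=[viewer.grab_frame("top") for i in range(5)]; G=[viewer.grab_frame("scene") for i in range(5)]
f=F[0]; f["img"]=np.mean([x["img"] for x in F],0).astype(np.uint8)
g=G[0]; g["img"]=np.mean([x["img"] for x in G],0).astype(np.uint8)
np.savez(sys.argv[1],top=f["img"],scene=g["img"])
# rectified metric views: plane z=.065, 10 px/mm, x .48-.56 (up), y left
def rect(f,z,s=8):
    y,x=np.meshgrid(np.arange(.235,.160,-.001/s),np.arange(.542,.492,-.001/s)) if 0 else (None,None)
    ys=np.arange(.235,.160,-.001/s); xs=np.arange(.545,.490,-.001/s)
    Y,X=np.meshgrid(ys,xs); P=np.stack([X,Y,np.full_like(X,z)],-1)@R(f).T+np.array(f["tvec"],float).ravel()
    return cv2.remap(f["img"][:,:,::-1].copy(),(f["fx"]*P[...,0]/P[...,2]+f["cx"]).astype(np.float32),(f["fy"]*P[...,1]/P[...,2]+f["cy"]).astype(np.float32),cv2.INTER_CUBIC)
t58,t72=rect(f,.058),rect(f,.072)
cv2.imwrite("pics/"+sys.argv[1]+".png",cv2.resize(cv2.vconcat([t58,rect(g,.072)]),None,fx=.68,fy=.68,interpolation=cv2.INTER_AREA)) if len(sys.argv)<3 else cv2.imwrite("pics/"+sys.argv[1]+".png",t58)
def prof(im,x0,x1):
    s=8; a=im[int((.545-x1)*1000*s):int((.545-x0)*1000*s)].mean((0,2)); return a[::4].round().astype(int)
print("y from 210 down by .5mm")
for nm,im,x0,x1 in(("ledge-front z58",t58,.501,.506),("ledge-back z58",t58,.530,.536),("head z72",t72,.509,.512),("head z72 b",t72,.525,.528)):
    print(nm,prof(im,x0,x1)[50:120].tolist())
E
python3 m.py d1
```

```text
t: 11.0
tool_pos: [0.5656, -0.1551, 0.1749]
eef_rot: [-2.231, -2.211, 0.0]
force: [0.2, 0.5, 0.9]
gripper_width: 0.007
y from 210 down by .5mm
ledge-front z58 [71, 73, 80, 89, 100, 112, 125, 135, 142, 147, 153, 158, 163, 164, 162, 156, 150, 141, 129, 114, 99, 86, 75, 66, 64, 68, 74, 76, 74, 70, 65, 60, 56, 54, 53, 52, 51, 51, 51, 52, 52, 52, 52, 52, 52, 52, 52, 51, 51, 51, 52, 52, 52, 53, 53, 53, 53, 53, 53, 53, 53, 54, 54, 54, 54, 54, 53, 52, 52, 51]
ledge-back z58 [84, 84, 83, 83, 82, 82, 81, 81, 82, 86, 91, 97, 103, 109, 115, 119, 122, 125, 129, 132, 134, 133, 127, 118, 108, 100, 94, 94, 98, 103, 107, 110, 113, 115, 115, 110, 101, 92, 87, 87, 96, 108, 118, 123, 119, 109, 99, 93, 95, 102, 111, 120, 127, 130, 132, 132, 133, 134, 133, 132, 132, 133, 134, 134, 134, 134, 133, 132, 131, 131]
head z72 [68, 68, 69, 72, 75, 78, 81, 82, 81, 81, 82, 85, 87, 90, 94, 99, 104, 108, 110, 108, 103, 96, 90, 88, 91, 96, 103, 108, 110, 110, 108, 107, 106, 106, 105, 103, 102, 100, 99, 98, 97, 96, 96, 96, 96, 96, 96, 95, 96, 96, 97, 97, 98, 99, 99, 99, 100, 100, 99, 99, 99, 99, 100, 102, 104, 106, 108, 109, 111, 113]
head z72 b [66, 65, 64, 63, 63, 66, 71, 77, 84, 90, 95, 97, 98, 100, 105, 110, 115, 120, 125, 130, 133, 134, 132, 128, 121, 114, 106, 101, 97, 95, 95, 96, 100, 106, 109, 108, 101, 92, 84, 83, 90, 101, 113, 121, 120, 114, 106, 100, 101, 106, 113, 120, 125, 128, 129, 130, 131, 132, 132, 131, 131, 131, 130, 130, 130, 130, 131, 131, 131, 131]
```

View pics/d1.png

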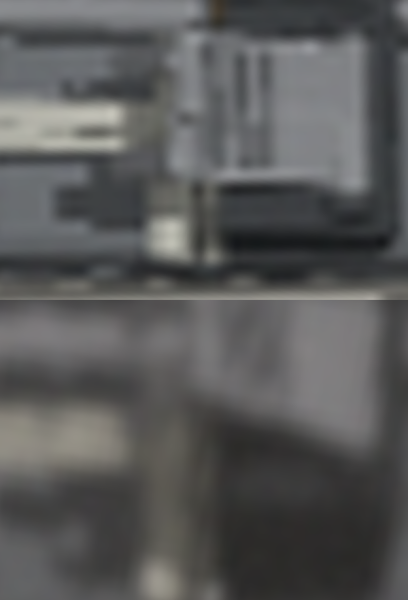

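```bash
python3 - <<'E'
from h import *
f=viewer.grab_frame("top")
def rect(img,z,s=10):
    ys=np.arange(.228,.180,-.001/s); xs=np.arange(.540,.498,-.001/s)
    Y,X=np.meshgrid(ys,xs); P=np.stack([X,Y,np.full_like(X,z)],-1)@R(f).T+np.array(f["tvec"],float).ravel()
    im=cv2.remap(img,(f["fx"]*P[...,0]/P[...,2]+f["cx"]).astype(np.float32),(f["fy"]*P[...,1]/P[...,2]+f["cy"]).astype(np.float32),cv2.INTER_CUBIC)
    im=np.clip(255*(np.clip((im.astype(float)-30)/170,0,1))**.7,0,255).astype(np.uint8)
    for i,y in enumerate(range(225,180,-5)): cv2.line(im,(int((228-y)*s),0),(int((228-y)*s),12),(0,0,255),2)
    return im
a=rect(cv2.imread("pics/top0.png"),.072); b=rect(np.load("d1.npz")["top"][:,:,::-1].copy(),.072)
cv2.imwrite("pics/d2.png",cv2.resize(cv2.vconcat([a,b]),None,fx=.71*1.4,fy=.71,interpolation=cv2.INTER_AREA))
E
```

```text
(no output)
```

View pics/d2.png

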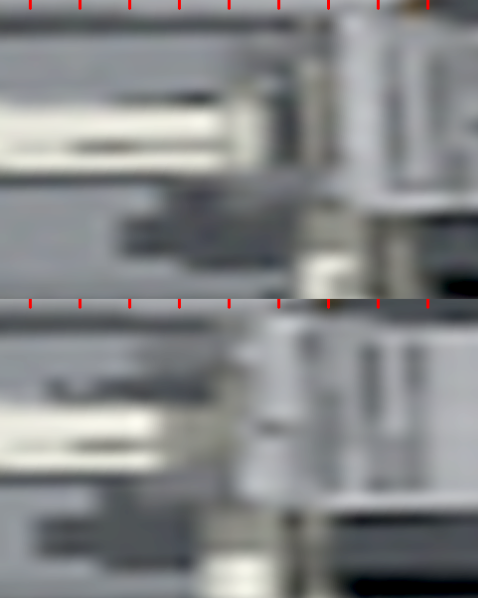

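In d2 the start frame (upper half) shows the head bar at u 230–262 (y≈204.9–201.6) and the line at u≈375 (y≈190.3), so the gap was about 11.4 mm. Now the line is at u≈292 (y≈198.7), leaving about 3 mm, and the catch hides the head from above. I'll cross-check with profiles from the scene camera.

```bash
python3 - <<'E'
from h import *
g=viewer.grab_frame("scene"); f=viewer.grab_frame("top")
def prof(f,img,z,x0,x1):
    ys=np.arange(.222,.180,-.0005); xs=np.arange(x0,x1,.0005)
    Y,X=np.meshgrid(ys,xs); P=np.stack([X,Y,np.full_like(X,z)],-1)@R(f).T+np.array(f["tvec"],float).ravel()
    im=cv2.remap(img,(f["fx"]*P[...,0]/P[...,2]+f["cx"]).astype(np.float32),(f["fy"]*P[...,1]/P[...,2]+f["cy"]).astype(np.float32),cv2.INTER_CUBIC)
    return im.mean((0,2)).round().astype(int).tolist()
S0=cv2.imread("pics/scene0.png");T0=cv2.imread("pics/top0.png");d=np.load("d1.npz")
print("y=222-.5i")
for nm,ff,img in(("T0",f,T0),("T1",f,d["top"]),("S0",g,S0),("S1",g,d["scene"])):
    print(nm,"head-front edge strip x.5095-.5125",prof(ff,img,.072,.5095,.5125)[20:70])
    print(nm,"axis",prof(ff,img,.072,.515,.521)[20:70])
    print(nm,"ledge",prof(ff,img,.058,.501,.506)[20:])
for cam in(f,g):
  for k in("gauge_line","plunger_end"): print(k,[(np.round(atz(cam,q["pixel"],.072)*1e3,1).tolist(),round(q["confidence"],2)) for q in finder.tip_of(k,cam)[:2]])
E
```

```text
y=222-.5i
T0 head-front edge strip x.5095-.5125 [85, 78, 71, 67, 65, 63, 61, 60, 59, 60, 62, 64, 67, 70, 72, 75, 76, 77, 77, 77, 76, 74, 72, 71, 70, 69, 69, 71, 74, 77, 81, 84, 86, 85, 85, 87, 92, 99, 105, 111, 115, 116, 115, 114, 114, 115, 115, 115, 116, 116]
T0 axis [133, 133, 134, 135, 135, 135, 136, 136, 136, 135, 132, 128, 124, 120, 120, 124, 130, 133, 131, 124, 115, 103, 92, 81, 74, 69, 67, 68, 74, 81, 88, 91, 89, 86, 84, 89, 99, 110, 121, 131, 137, 139, 138, 134, 126, 115, 103, 95, 93, 99]
T0 ledge [95, 94, 92, 89, 86, 83, 80, 78, 77, 77, 76, 76, 76, 76, 76, 76, 76, 76, 76, 76, 75, 75, 75, 77, 77, 78, 81, 90, 104, 119, 133, 145, 151, 152, 148, 142, 136, 131, 125, 117, 106, 94, 83, 75, 70, 73, 81, 90, 94, 92, 87, 79, 70, 64, 60, 57, 56, 53, 51, 50, 50, 50, 50, 50, 51]
T1 head-front edge strip x.5095-.5125 [75, 74, 74, 73, 71, 71, 72, 74, 77, 79, 82, 82, 80, 79, 81, 85, 88, 93, 98, 104, 108, 112, 113, 113, 108, 102, 96, 95, 97, 101, 106, 111, 113, 113, 113, 113, 114, 115, 115, 115, 113, 111, 109, 106, 105, 105, 104, 105, 105, 105]
T1 axis [119, 111, 106, 103, 101, 98, 96, 94, 94
[... 1492 characters left out ...]
, 91, 88, 86, 86, 86, 86, 87, 87, 88, 89, 90, 91, 92, 92, 92, 92, 91, 89, 87, 83, 79, 75, 72, 69, 67, 65, 64, 63, 62, 60, 57, 54, 52, 50, 48, 47, 46, 45, 45, 45, 45, 46, 47, 47, 48, 48, 48]
S1 ledge [63, 63, 64, 67, 71, 76, 81, 86, 94, 102, 108, 114, 118, 121, 122, 122, 120, 116, 112, 108, 104, 100, 94, 89, 84, 81, 78, 75, 73, 73, 73, 73, 71, 68, 66, 63, 58, 54, 51, 48, 46, 44, 43, 42, 43, 43, 43, 43, 43, 44, 44, 44, 44, 44, 43, 43, 43, 43, 43, 42, 42, 42, 43, 43, 44]
gauge_line [([516.6, 195.4, 72.0], 0.59)]
plunger_end [([495.3, 452.0, 72.0], 0.6), ([523.2, 201.3, 72.0], 0.57)]
gauge_line [([514.7, 202.9, 72.0], 0.93)]
plunger_end [([468.4, 448.0, 72.0], 0.6), ([528.4, 200.2, 72.0], 0.43)]
```

The scene profiles agree: travel so far is 9.0 mm, the head back is at y≈201.6 and the line at about 198.3. About 3.2 mm remain, which is 15 mm of rim.

```bash
python3 -m handwheel '[{"x":4,"y":-0.2,"z":0,"roll":0,"claw":0},{"x":4,"y":-0.2,"z":0,"roll":0,"claw":0},{"x":4,"y":-0.2,"z":0,"roll":0,"claw":0},{"x":4,"y":-0.2,"z":0,"roll":0,"claw":0},{"x":4,"y":-0.2,"z":0,"roll":0,"claw":0},{"x":4,"y":-0.2,"z":0,"roll":0,"claw":0},{"x":3.5,"y":-0.2,"z":0,"roll":0,"claw":0},{"x":0.7,"y":-0.2,"z":2,"roll":0,"claw":0},{"x":0,"y":0,"z":2.5,"roll":0,"claw":0},{"x":0,"y":0,"z":0.7,"roll":0,"claw":0},{"x":0,"y":0,"z":0,"roll":0,"claw":0}]'
```

```text
t: 12.77
tool_pos: [0.5509, 0.1289, 0.1207]
eef_rot: [-2.229, -2.209, 0.007]
force: [-0.1, -0.2, -0.3]
gripper_width: 0.003
```

```bash
python3 -m handwheel '[{"x":-0.1,"y":0,"z":0.5,"roll":0,"claw":0},{"x":0,"y":0,"z":0.4,"roll":0,"claw":0},{"x":0,"y":0,"z":0,"roll":0,"claw":0}]'
```

```text
t: 13.02
tool_pos: [0.5527, 0.1275, 0.115]
eef_rot: [2.233, 2.21, 0.001]
force: [-0.4, -0.3, 0.2]
gripper_width: 0.007
```

```bash
python3 -m handwheel '[{"x":0,"y":0,"z":0.4,"roll":0,"claw":0},{"x":0,"y":0,"z":0.3,"roll":0,"claw":0},{"x":0,"y":0,"z":0.2,"roll":0,"claw":0},{"x":0,"y":0,"z":0,"roll":0,"claw":0}]'
python3 -m handwheel '[{"x":0,"y":0.25,"z":0,"roll":0,"claw":0},{"x":0,"y":0.25,"z":0,"roll":0,"claw":0},{"x":0,"y":0.25,"z":0,"roll":0,"claw":0},{"x":0,"y":0.25,"z":0,"roll":0,"claw":0},{"x":0,"y":0.25,"z":0,"roll":0,"claw":0},{"x":0,"y":0,"z":0,"roll":0,"claw":0}]'
```

```text
t: 13.35
tool_pos: [0.5534, 0.1279, 0.1095]
eef_rot: [2.23, 2.209, 0.005]
force: [-4.6, -2.0, 13.8]
gripper_width: 0.005
t: 13.85
tool_pos: [0.5667, 0.1278, 0.1093]
eef_rot: [2.23, 2.208, 0.007]
force: [-0.5, -0.9, 10.6]
gripper_width: 0.005
```

```bash
python3 -m handwheel '[{"x":0,"y":0,"z":-3,"roll":0,"claw":0},{"x":0,"y":0,"z":-4,"roll":0,"claw":0},{"x":-4,"y":0,"z":0,"roll":0,"claw":0},{"x":-4,"y":0,"z":0,"roll":0,"claw":0},{"x":-4,"y":0,"z":0,"roll":0,"claw":0},{"x":-4,"y":0,"z":0,"roll":0,"claw":0},{"x":-4,"y":0,"z":0,"roll":0,"claw":0}]'
cat > n.py <<'E'
from h import *
import sys
F=[viewer.grab_frame("top") for i in range(5)]; G=[viewer.grab_frame("scene") for i in range(8)]
f=F[0];g=G[0]; T=np.mean([x["img"] for x in F],0).astype(np.float32); S=np.mean([x["img"] for x in G],0).astype(np.float32)
np.savez(sys.argv[1],top=T,scene=S)
ys=np.arange(.228,.180,-.0001); xs=np.arange(.534,.500,-.0001)
def rect(f,img,z,xs=xs):
    Y,X=np.meshgrid(ys,xs); P=np.stack([X,Y,np.full_like(X,z)],-1)@R(f).T+np.array(f["tvec"],float).ravel()
    return cv2.remap(img,(f["fx"]*P[...,0]/P[...,2]+f["cx"]).astype(np.float32),(f["fy"]*P[...,1]/P[...,2]+f["cy"]).astype(np.float32),cv2.INTER_CUBIC)
print("ledge y=214-.5j"); 
for nm,ff,im in(("T",f,T),("S",g,S)): print(nm,rect(ff,im,.058,np.arange(.501,.506,.0005)).mean((0,2))[140:360:5].round().astype(int).tolist())
print("S head strip",rect(g,S,.072,np.arange(.5095,.5125,.0005)).mean((0,2))[140:360:5].round().astype(int).tolist())
out=[]
for ff,im in((f,T),(g,S)):
    o=rect(ff,im,.065)[:,:,::-1]; o=255*np.clip((o-30)/(150 if ff is f else 110),0,1)**.7
    for y in range(225,180,-5): cv2.line(o,((228-y)*10,0),((228-y)*10,10),(0,0,255),2)
    out.append(o)
cv2.imwrite("pics/"+sys.argv[1]+".png",cv2.resize(cv2.vconcat(out),None,fx=1.6,fy=.88))
E
python3 n.py e1
```

```text
t: 14.43
tool_pos: [0.5628, -0.0738, 0.1761]
eef_rot: [2.231, 2.211, 0.001]
force: [1.3, 0.5, -0.2]
gripper_width: 0.006
ledge y=214-.5j
T [78, 77, 74, 67, 62, 64, 77, 96, 118, 138, 154, 163, 165, 163, 159, 152, 144, 133, 122, 110, 103, 97, 90, 81, 74, 70, 66, 63, 63, 64, 66, 66, 65, 63, 60, 58, 55, 54, 53, 52, 51, 51, 51, 51]
S [64, 65, 68, 72, 77, 81, 87, 94, 101, 108, 114, 119, 122, 124, 124, 123, 119, 114, 109, 104, 98, 92, 86, 81, 77, 74, 71, 69, 69, 70, 70, 68, 66, 62, 59, 55, 52, 49, 46, 45, 43, 42, 42, 42]
S head strip [65, 66, 68, 69, 71, 74, 77, 81, 84, 87, 90, 92, 92, 92, 92, 91, 90, 88, 87, 85, 83, 82, 82, 81, 79, 77, 76, 74, 72, 68, 65, 61, 58, 56, 54, 53, 53, 54, 55, 56, 57, 58, 58, 59][ WARN:0@12.806] global loadsave.cpp:1063 imwrite_ Unsupported depth image for selected encoder is fallbacked to CV_8U.
```

View pics/e1.png

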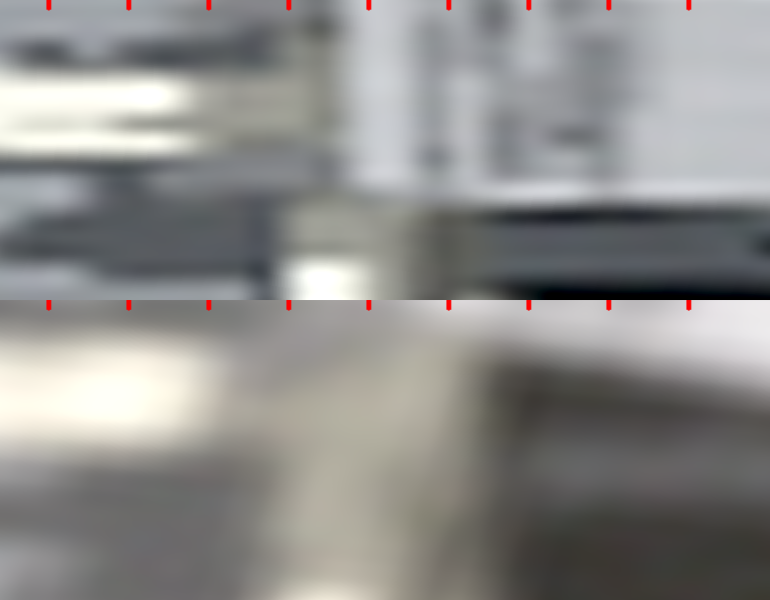

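In e1 the line sits at u≈430–440 (top half) and the ledge front at u≈285. Averaged over the frames, the line is at y≈200.7 against the head back at ≈201.7, so about 1 mm (5 mm of rim) is missing. The face is still 4 mm off.

```bash
python3 -m handwheel '[{"x":4,"y":-0.2,"z":0,"roll":0,"claw":0},{"x":4,"y":-0.2,"z":0,"roll":0,"claw":0},{"x":4,"y":-0.2,"z":0,"roll":0,"claw":0},{"x":4,"y":-0.2,"z":0,"roll":0,"claw":0},{"x":3.5,"y":-0.07,"z":0,"roll":0,"claw":0},{"x":0.6,"y":0,"z":2,"roll":0,"claw":0},{"x":0,"y":0,"z":2.5,"roll":0,"claw":0},{"x":0,"y":0,"z":1.4,"roll":0,"claw":0},{"x":0,"y":0,"z":0.2,"roll":0,"claw":0},{"x":0,"y":0,"z":0,"roll":0,"claw":0},{"x":0,"y":0,"z":0,"roll":0,"claw":0}]'
```

```text
t: 16.0
tool_pos: [0.5566, 0.1287, 0.1157]
eef_rot: [2.232, 2.21, 0.001]
force: [0.3, -0.1, 0.3]
gripper_width: 0.002
```

```bash
python3 -m handwheel '[{"x":-0.1,"y":0,"z":0.5,"roll":0,"claw":0},{"x":0,"y":0,"z":0.3,"roll":0,"claw":0},{"x":0,"y":0,"z":0.2,"roll":0,"claw":0},{"x":0,"y":0,"z":0,"roll":0,"claw":0}]'
```

```text
t: 16.33
tool_pos: [0.5583, 0.1277, 0.1101]
eef_rot: [2.229, 2.206, 0.01]
force: [-3.3, -1.7, 14.7]
gripper_width: 0.007
```

```bash
python3 -m handwheel '[{"x":0,"y":0.2,"z":0,"roll":0,"claw":0},{"x":0,"y":0.2,"z":0,"roll":0,"claw":0},{"x":0,"y":0.1,"z":0,"roll":0,"claw":0},{"x":0,"y":0,"z":0,"roll":0,"claw":0},{"x":0,"y":0,"z":0,"roll":0,"claw":0}]'
python3 -m handwheel '[{"x":0,"y":0,"z":-3,"roll":0,"claw":0},{"x":0,"y":0,"z":-4,"roll":0,"claw":0},{"x":-4,"y":0,"z":0,"roll":0,"claw":0},{"x":-4,"y":0,"z":0,"roll":0,"claw":0},{"x":-4,"y":0,"z":0,"roll":0,"claw":0},{"x":-4,"y":0,"z":0,"roll":0,"claw":0},{"x":-4,"y":0,"z":0,"roll":0,"claw":0}]'
python3 n.py e2 2>/dev/null
```

```text
t: 16.75
tool_pos: [0.5635, 0.1276, 0.1099]
eef_rot: [2.229, 2.206, 0.01]
force: [-0.5, -1.2, 12.4]
gripper_width: 0.007
t: 17.33
tool_pos: [0.5592, -0.0741, 0.1757]
eef_rot: [2.231, 2.21, 0.002]
force: [0.6, -0.1, -0.5]
gripper_width: 0.004
ledge y=214-.5j
T [72, 76, 85, 95, 106, 118, 130, 138, 144, 148, 154, 159, 161, 160, 157, 150, 144, 134, 121, 106, 92, 81, 72, 67, 70, 76, 82, 82, 78, 73, 67, 61, 56, 54, 52, 51, 50, 50, 51, 52, 52, 52, 52, 51]
S [74, 77, 83, 90, 97, 103, 109, 116, 122, 125, 127, 128, 127, 126, 125, 122, 118, 112, 105, 99, 93, 86, 79, 75, 72, 69, 66, 63, 62, 60, 58, 56, 53, 50, 48, 46, 45, 44, 43, 43, 43, 43, 43, 43]
S head strip [70, 73, 76, 79, 83, 86, 89, 91, 92, 92, 92, 93, 93, 93, 92, 91, 91, 90, 90, 89, 87, 86, 85, 83, 80, 76, 72, 68, 64, 60, 57, 55, 54, 53, 53, 54, 55, 56, 57, 58, 58, 58, 58, 58]
```

View pics/e2.png

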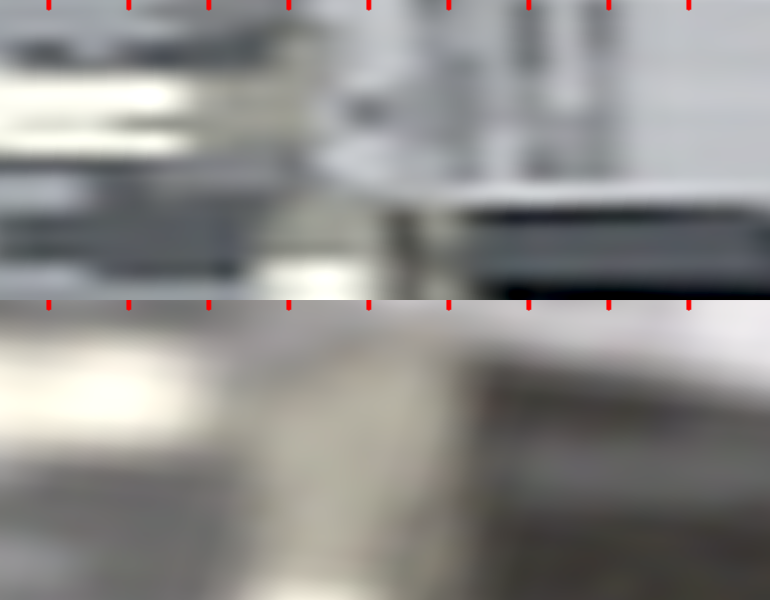

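The line now shows crisply at u≈408 (y≈202.3), the face is at y≈198.8 (so the line is at 201.8) and the head back is at ≈201.7: aligned within my accuracy. The rod shadow and slit are unchanged, so the plunger wasn't pushed. Now above the catch, to press at y≈0.194, x≈0.519.

```bash
python3 -m handwheel '[{"x":3.8,"y":-0.61,"z":0,"roll":0,"claw":0},{"x":3.8,"y":-0.61,"z":0,"roll":0,"claw":0},{"x":3.8,"y":-0.61,"z":0,"roll":0,"claw":0},{"x":3.8,"y":-0.61,"z":0,"roll":0,"claw":0},{"x":3.8,"y":-0.61,"z":0,"roll":0,"claw":0},{"x":3.8,"y":-0.61,"z":0,"roll":0,"claw":0},{"x":3.8,"y":-0.61,"z":0,"roll":0,"claw":0},{"x":0,"y":0,"z":1.0,"roll":0,"claw":0},{"x":0,"y":0,"z":1.0,"roll":0,"claw":0},{"x":0,"y":0,"z":0,"roll":0,"claw":0},{"x":0,"y":0,"z":0,"roll":0,"claw":0}]'
```

```text
t: 18.9
tool_pos: [0.5187, 0.1933, 0.1533]
eef_rot: [-2.232, -2.209, 0.004]
force: [0.1, -0.1, 0.1]
gripper_width: 0.005
```

```bash
python3 -m handwheel '[{"x":0,"y":0,"z":0.6,"roll":0,"claw":0},{"x":0,"y":0,"z":0.4,"roll":0,"claw":0},{"x":0,"y":0,"z":0.4,"roll":0,"claw":0},{"x":0,"y":0,"z":0.4,"roll":0,"claw":0},{"x":0,"y":0,"z":0.4,"roll":0,"claw":0},{"x":0,"y":0,"z":0.3,"roll":0,"claw":0},{"x":0,"y":0,"z":0.3,"roll":0,"claw":0},{"x":0,"y":0,"z":0,"roll":0,"claw":0}]'
python3 -m handwheel '[{"x":0,"y":0,"z":0.3,"roll":0,"claw":0},{"x":0,"y":0,"z":0.2,"roll":0,"claw":0},{"x":0,"y":0,"z":0,"roll":0,"claw":0},{"x":0,"y":0,"z":0,"roll":0,"claw":0}]'
```

```text
t: 19.57
tool_pos: [0.5188, 0.1944, 0.1258]
eef_rot: [-2.231, -2.211, 0.001]
force: [-1.0, -0.1, -0.0]
gripper_width: 0.005
t: 19.9
tool_pos: [0.519, 0.1944, 0.1215]
eef_rot: [-2.232, -2.211, 0.0]
force: [0.5, 0.8, 0.7]
gripper_width: 0.005
```

```bash
python3 -m handwheel '[{"x":0,"y":0,"z":0.3,"roll":0,"claw":0},{"x":0,"y":0,"z":0.1,"roll":0,"claw":0},{"x":0,"y":0,"z":0,"roll":0,"claw":0}]'
python3 -m handwheel '[{"x":0,"y":0,"z":0.15,"roll":0,"claw":0},{"x":0,"y":0,"z":0.15,"roll":0,"claw":0},{"x":0,"y":0,"z":0,"roll":0,"claw":0}]'
```

```text
t: 20.15
tool_pos: [0.5191, 0.1944, 0.1175]
eef_rot: [2.232, 2.211, -0.0]
force: [0.5, -1.0, -0.2]
gripper_width: 0.012
t: 20.4
tool_pos: [0.5192, 0.1945, 0.1171]
eef_rot: [2.231, 2.211, 0.002]
force: [-4.7, -1.6, 10.9]
gripper_width: 0.008
```

The tip stopped at z≈0.095 with 11 N, which is the height of the shut catch. Retreat and check.

```bash
python3 -m handwheel '[{"x":0,"y":0,"z":-1,"roll":0,"claw":0},{"x":0,"y":0,"z":-3,"roll":0,"claw":0},{"x":0,"y":0,"z":-4,"roll":0,"claw":0},{"x":-4,"y":0,"z":0,"roll":0,"claw":0},{"x":-4,"y":0,"z":0,"roll":0,"claw":0},{"x":-4,"y":0,"z":0,"roll":0,"claw":0},{"x":-4,"y":0,"z":0,"roll":0,"claw":0},{"x":-4,"y":0,"z":0,"roll":0,"claw":0},{"x":-4,"y":0,"z":0,"roll":0,"claw":0},{"x":-4,"y":0,"z":0,"roll":0,"claw":0},{"x":-4,"y":0,"z":0,"roll":0,"claw":0},{"x":0,"y":0,"z":0,"roll":0,"claw":0}]'
python3 - <<'E'
from h import *
f=viewer.grab_frame("top"); g=viewer.grab_frame("scene")
a=f["img"][232:282,240:340,::-1]; b=g["img"][245:305,265:365,::-1]
cv2.imwrite("pics/z1.png",cv2.resize(cv2.vconcat([a,b]),None,fx=5.4,fy=5.4,interpolation=cv2.INTER_CUBIC))
for k,z in(('catch_end',.095),('gauge_line',.072),('plunger_end',.072),('syringe',.072),('vial_green',0),('sample_pot_0',0),('beaker_pan',0)):
    print(k,[np.round(atz(f,q["pixel"],z)[:2]*1e3,1).tolist() for q in finder.tip_of(k,f)[:2]])
E
```

```text
t: 21.4
tool_pos: [0.5153, -0.1319, 0.1945]
eef_rot: [2.238, 2.202, -0.004]
force: [-0.3, -0.0, -0.7]
gripper_width: 0.005
catch_end [[519.0, 213.2]]
gauge_line [[518.4, 201.3]]
plunger_end [[498.7, 451.9], [519.8, 202.2]]
syringe [[528.9, 443.0], [520.4, 243.4]]
vial_green [[449.2, 321.2]]
sample_pot_0 [[456.1, 240.6]]
beaker_pan [[663.4, 292.7], [725.4, -100.6]]
```

View pics/z1.png

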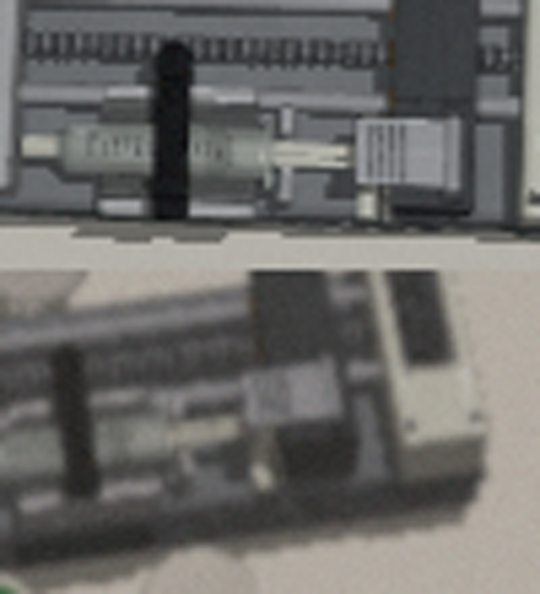

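The final picture shows the catch flat on the pusher (top crop 357–465, 115–190), with its free end at y≈211. The rod runs straight into it, and the syringe and vessels haven't moved. The network now gives gauge line 201.3 and plunger end 202.2. Handing in.

```bash
python3 -c "
from workcell import job; print(job.job_done())"
```

```text
the job is handed in; nothing more can be done
None
```

The job is handed in: the pusher is at the plunger and the catch is pressed down. The time was about 21.5 s of the 58 s allowed.

- **Pusher:** I rolled the wheel in four fingertip strokes, for about 13 mm of pusher travel. The gauge line came to y≈201.8–202.3 mm against the plunger head's back at ≈201.7 mm. The pusher's face stayed about 3 mm behind the head, and the plunger showed no movement in the pictures.
- **Catch:** I pressed it down until the fingertip stopped at 95 mm height with 11 N, which is the height of the shut catch. The last picture shows it lying flat, with its end about 12 mm in front of the pusher's face. The fork itself is too small to see in the picture.
- **Surroundings:** the syringe lies in its cradle, the vessels stand where they were, and the arm ended well clear, over 25 cm from the wheel.

**Where checks disagreed:** early network readings of the gap scattered by 3 mm or more (from −2.7 to 5.9 mm in one pair of pictures), so I used image profiles and wheel travel instead. The final network reading put the line 0.9 mm short of the head's back. From above, the raised catch hid the head's back edge at the end, so its position comes from the starting picture. I trust the alignment to about 1 mm.

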